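# Lock the refill collar and prime the detergent doser

### The job

Turn the lock collar on top of the detergent dosing station clockwise until its lug points at the locked mark and it comes to its stop. Only then press the round push button on the sloping front fully down, without ramming it, keep it down for a full second, and let it spring back up. Leave the collar locked, and leave everything else on the worktop where it is.

Things in the scene. Friction and masses are not known exactly. Their poses are not given: they have to be found in the camera images.
- doser: White detergent doser fixed to the worktop; origin on it, x to its back, y to its left, z up; its front (-x) faces world -y or so. Rear block x -30..110, y -70..70, flat deck at z 142 mm. In front (x -112..-30) a control slope with the push button; its outward normal is (-0.643, 0, 0.766), 40 deg from vertical. A wire rack overhangs the slope: press with the tool tilted along that normal.
- prime_top (a point): Centre of the top of the push button's round white cap: 34 mm diameter, standing 11 mm out of a round grey 50 mm housing on the slope. Site z = outward normal; the cap moves along -z. At rest it lies at about (-83, 0, 77) mm in the doser's frame.
- prime (a joint): Push of that button, m: 0 = up, 0.007 = fully down on a hard stop, cap still 4 mm proud of the housing. Spring: about 1.8 N to start it, 6 N at full travel; springs back by itself. Fully down counts from 0.006; not to be loaded beyond 30 N.
- collar_top (a point): Top centre of the lock collar, on its vertical axis, 173 mm above the worktop, at (40, 0) mm in the doser's frame. The collar is a captive round grey ribbed ring, 52 mm diameter, 30 mm high, with a low refill cap in its middle reaching 179 mm. Grip it across any diameter, fingertips 10 mm or more above the deck so that they pass over lug and mark.
- collar_lug (a point): Outer end of the collar's single low pointer lug (10 mm wide, up to 8 mm above the deck, reaching 38 mm from the collar's axis). It turns with the collar.
- rack_edge (a point): Middle of the rack's 6 mm front cross wire (72 mm long, along the doser's y), at (-94, 0, 138) mm in the doser's frame. From it five 5 mm steel wires, 16 mm apart, run level back to the block: no finger passes between them, so the button cannot be reached from straight above. Shut fingers tilted along the slope's normal pass in front of and under this wire with about 10 mm to spare.
- locked_mark (a point): Inner end of the locked mark, a low grey bar (18 x 8 x 6 mm) fixed on the deck on the doser's -y side, away from the robot, pointing at the collar, 42 mm from its axis.
- collar (a joint): Turn of the collar, rad; grows clockwise seen from above. Starts at 0 to 0.3 (open); 2.1 = locked: the lug points at the locked mark and a fixed stop is met. Counts as locked from 2.0. Stays where it is left; about 0.1 N m of friction. The turn is 1.8 to 2.1 rad: most wrists must let go and regrasp.
- brush: stain brush with a wooden handle, 190 mm long, lying on the robot's side of the dosing station; bystander; origin at the centre of its underside; leave it where it is (moving it more than 30 mm fails)
- dish: small white ceramic coin dish, 90 mm across, 22 mm high, behind the dosing station; bystander; origin at the centre of its underside; leave it where it is (moving it more than 30 mm fails)
- peg: stainless steel spring-clip peg, 75 x 16 x 18 mm, lying in front of the dosing station; bystander; origin at the centre of its underside; leave it where it is (moving it more than 30 mm fails)
- spray: closed green spray bottle, 205 mm high, off to the left; bystander; origin at the centre of its underside; leave it where it is (moving it more than 30 mm fails)
- jar: jar, 84 mm across, 130 mm high, off to the left; bystander; origin at the centre of its underside; leave it where it is (moving it more than 30 mm fails)
- basket: lidded blue plastic peg basket, 200 x 150 x 126 mm, off to the right; bystander; origin at the centre of its underside; leave it where it is (moving it more than 30 mm fails)
- cup: clear dosing cup, 64 mm across, 60 mm high, off to the right; bystander; origin at the centre of its underside; leave it where it is (moving it more than 30 mm fails)

How it is judged:
By the outcome, as a careful person would: the job done as asked, in the order asked, and still so for the second after the job is handed in, with the robot touching nothing.
It also fails if it takes over 56 s, if anything falls off the work surface, if the arm or the gripper's body presses on something with over 40 N, if the wrist force passes 120 N, or if a joint passes its speed limit or range.

### The arm

A 6-joint arm with a two-finger parallel gripper is mounted at the origin on the work surface. World frame = base frame: x ahead of the robot, y to its left, z up, the work surface at z = 0. Lengths are in m, angles in rad, forces in N, time in s.
With the tool pointing down it reaches from about 0.3 to 0.875 m from the base axis. Payload 4.2 kg.
Tool frame: the origin (TCP) lies at the very end of the fingers, on their centre line; the grasp point (between the pads) lies 19 mm behind it; z points along the fingers, y is the line along which they close (so a half turn about z gives the same grasp; the last joint's range is limited). The gripper opens to 85 mm and grips with 20 to 120 N. Pads are 22 mm wide; open, the fingers measure 114 mm over their backs; the gripper's body (76 mm by 85 mm) begins 54 mm behind the grasp point. The pads swing forward as they close: fully open they stand 13 mm farther back than shut.
Start: joints at [-1.149, 0.32, 1.565, -0, 1.257, -0.02], TCP at [0.246, -0.52, 0.231] pointing down, gripper open.
Joint ranges: [-3.11, 3.11], [-0.84, 2.01], [0.21, 2.61], [-1.34, 4.49], [0.05, 2.63], [-2.56, 2.56]. Speed limits (rad/s): [2.57, 2.57, 3.14, 3.14, 3.14, 3.14].

### API

Orientations are given as a rotation vector (axis times angle).
In Python, from cell import arm, get_image, look_for, tip_of gives the robot as it stands. The module is installed in compiled form; this text tells all that it offers.
- The arm moves only by the tool arm_command, never from a script. Its argument "steps" is a list of rows, each a list of 7 numbers: the opening, from 0 (shut) to 1 (fully open), then the shift along the tool's x, y, z in m, then the turn, a rotation vector about the tool's x, y, z in degrees. In form: [[hand, x, y, z, rx, ry, rz], ...]. A call has 1 to 5 rows; each row shifts and turns the commanded pose from where the row before left it, along the tool's axes as they then stand; what a row does not reach is not made up. A row lasts 1/12 s, in which the tool goes at most 41.7 mm and 7.16 degrees, less where a joint would pass 70% of its speed; a pose out of reach is approached as far as the arm can. A call is refused whole if a number of a shift passes 0.0417 or a number of a turn 7.16, either way. A call with a gripper value outside its range is refused whole. The fingers move at their own pace and stop on an object; the grip force is fixed at half the most. Time passes only in rows, so rows that do not move let the fingers close. It gives the time, the measured TCP pose, the force, the opening and the grip force at its end, in the units of the state.
- arm.read_state(): the state, without advancing time (a new reading comes with each control period).
- get_image(name): name is "side" or "top"; returns a dict with "img" (420x560x3 uint8, blue, green, red), "fov_y" (degrees; the focal length in pixels is half the picture's height over the tangent of half this angle, whatever the lens; pixels are square), "cx", "cy" (the principal point, pixels), "k1" (the pictures are not rectified: a ray, as slopes to the right and down, at radius r is drawn at 1 + k1 r^2 times it, then the intrinsics apply), "R" (3x3) and "t" (3): a world point X has camera coordinates R X + t. Camera axes: x right, y down, z forward; pixel columns grow to the right and rows downward; lengths in m; the calibration is good to about 2 mm. A picture is of the moment at which its call begins. There is no depth.
- arm.sign_off(): hands the job in; it is judged then, once.
Trained networks look in the newest picture that a camera, given by its name, has taken for a name from the list of things; names that differ only in an ending like _2 or _b are one class to them, and where a whole thing is asked for, a point or a joint stands for the part that bears it (a point fixed in the world has none). Each returns a list of dicts, best first, with "conf" (0 to 1); they miss things now and then, are a little off and sometimes report something else, mostly with a low value. They report only what shows in the picture. A call takes as long as a camera call.
- look_for(thing, camera): "rect" ([left, top, width, height] in pixels, round what is visible of it).
- tip_of(thing, camera): "pixel" ([column, row] in pixels: a listed point, or the origin of a listed thing).
The state is a dict: "time_s": time; "joint_positions": joint angles; "qvel": joint speeds; "joint_efforts": joint torques, N m; "position": TCP position; "tcp_rot": TCP orientation; "wrist_force": force on the tool from outside, world axes, zero at the start; "torque": the same for the moment, N m; "finger_gap": finger opening in m; "grip_force": force on a finger pad.
Only numpy, scipy, OpenCV 4.12 (cv2) and the standard library are available. Lean on these libraries where they do the work, as an engineer would, in place of code of your own. Each camera call takes 0.05 s, during which the arm holds its last target. There are 200 camera calls.

## Working session

There is one attempt and no reset: what is moved stays moved. The work goes in short steps, Python scripts to look and compute and a tool call to move; the robot and the scene stay as the last step left them, time stands still between calls to the robot, and variables do not carry over. Pictures are saved under pics/ and viewed, at most 10 in all, crops included, and the job is handed in when it is done.

Besides the shell and the picture viewer there is one more tool, called after "Call:" as name([rows], argument=value, ...), one row to a line, values as JSON. arm_command: Moves the arm, as the interface text tells. Its arguments: {"type":"object","properties":{"steps":{"type":"array"}},"required":["steps"]}

```bash
mkdir -p pics; cat > h.py <<'E'
import numpy as np, cv2
from cell import arm, get_image, look_for, tip_of
from scipy.spatial.transform import Rotation as Ro
from scipy.optimize import least_squares
def cam(n):
    d=get_image(n); return d
def K(d):
    f=d["img"].shape[0]/2/np.tan(np.radians(d["fov_y"])/2); return f
def proj(d,X):
    c=np.asarray(d["R"])@np.asarray(X)+np.asarray(d["t"]); s=c[:2]/c[2]; s=s*(1+d["k1"]*(s@s))
    return s*K(d)+[d["cx"],d["cy"]]
def ray(d,p):
    q=(np.asarray(p)-[d["cx"],d["cy"]])/K(d); s=q.copy()
    for _ in range(20): s=q/(1+d["k1"]*(s@s))
    R=np.asarray(d["R"]); return -R.T@np.asarray(d["t"]), R.T@np.r_[s,1]
def onz(d,p,z):
    o,v=ray(d,p); return o+v*(z-o[2])/v[2]
E
python3 - <<'E'
from h import *
s=arm.read_state()
for k,v in s.items(): print(k,np.round(v,4))
D={}
for n in("top","side"):
    d=D[n]=cam(n); cv2.imwrite(f"pics/{n}0.png",d["img"]); print(n,d["fov_y"],d["k1"],np.round(-d["R"].T@d["t"],3))
    for t in["prime_top","collar_top","collar_lug","rack_edge","locked_mark","doser"]:
        r=tip_of(t,n)[:2]; print(t,[(np.round(x["pixel"],1),round(x["conf"],2)) for x in r])
E
```

```text
time_s 0.0
joint_positions [-1.149   0.3203  1.5657  0.      1.2574 -0.02  ]
qvel [ 0.0008 -0.0004  0.0011 -0.0005  0.0003 -0.0004]
joint_efforts [ 1.40000e-03 -4.15530e+01 -2.34161e+01  0.00000e+00  8.10000e-03
 -0.00000e+00]
position [ 0.2457 -0.5193  0.2305]
tcp_rot [-3.0636e+00 -6.8790e-01  5.0000e-04]
wrist_force [-0.063  -0.565  -0.5475]
torque [ 0.0569 -0.0092 -0.0057]
grip_force 0.0
finger_gap 0.0853
top 52.84095746847184 -0.13171812112001358 [ 0.384 -0.018  1.43 ]
prime_top [(array([433.8, 261. ]), 0.55), (array([277.3, 220.2]), 0.54)]
collar_top [(array([443.4, 215. ]), 0.63), (array([233.3, 208.2]), 0.58)]
collar_lug [(array([223.7, 207.9]), 0.56), (array([299.7, 243.3]), 0.49)]
rack_edge [(array([283.8, 215.6]), 0.92)]
locked_mark []
doser [(array([252.2, 214. ]), 0.9), (array([275.8, 215.6]), 0.26)]
side 43.074514622138736 -0.15496460323219127 [-0.307  0.785  1.308]
prime_top [(array([288.9, 222.6]), 0.51)]
collar_top [(array([244.8, 215.2]), 0.47)]
collar_lug [(array([240.3, 228.4]), 0.61)]
rack_edge [(array([286.8, 205.6]), 0.93)]
locked_mark [(array([238.1, 213.6]), 0.58)]
doser [(array([262.3, 246.4]), 0.62)]
```

View pics/top0.png

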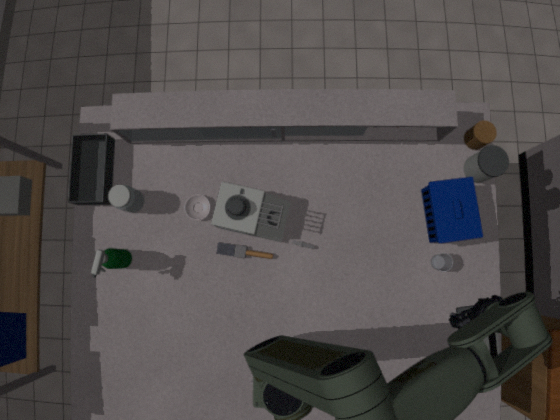

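View pics/side0.png

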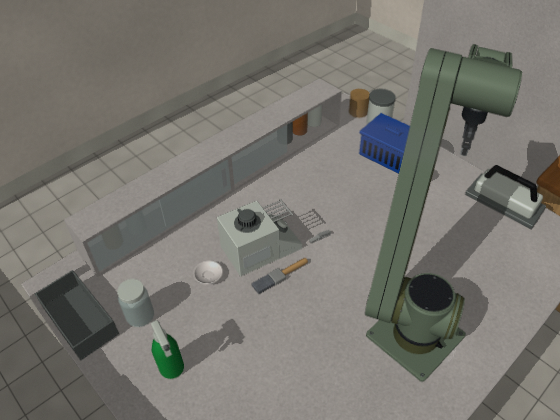

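The top view shows the doser near (240,208) with the collar at about (237,206) and the rack to its right at (270,214). The brush is below it at (248,251), the dish to its left at (199,207) and the peg at (305,245). The side view shows the collar at (247,219) and the button at about (284,226). I'll zoom in for the lug and the corners.

```bash
python3 - <<'E'
import cv2,numpy as np
a=cv2.imread("pics/top0.png")[175:250,205:305]; b=cv2.imread("pics/side0.png")[190:280,210:330]
f=lambda i,s:cv2.convertScaleAbs(cv2.resize(i,None,fx=s,fy=s,interpolation=cv2.INTER_CUBIC),alpha=1.3,beta=10)
cv2.imwrite("pics/topc.png",f(a,8)); cv2.imwrite("pics/sidec.png",f(b,6.5))
E
```

```text
(no output)
```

View pics/topc.png

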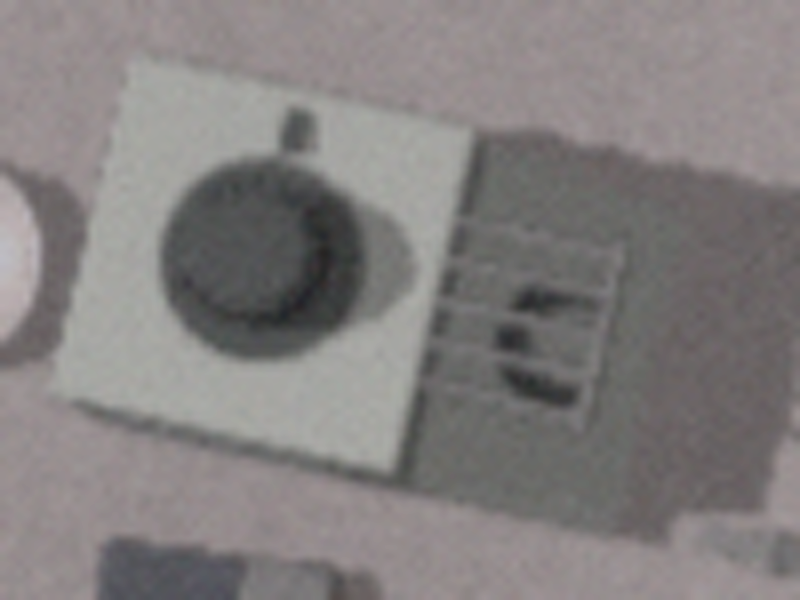

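View pics/sidec.png

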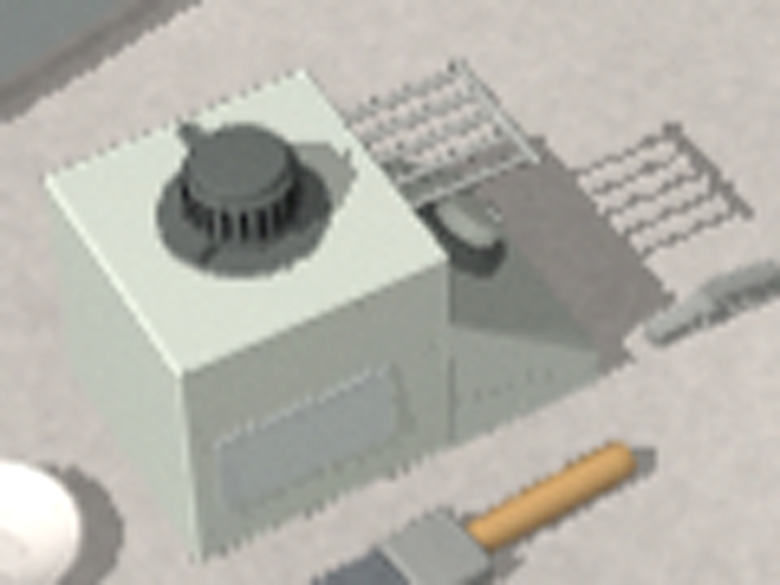

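The zoom gives clear deck corners and rack wire ends in both views. The lug is not clear, but it isn't needed for the grip. I'll fit the doser pose from these points.

```bash
cat >> h.py <<'E'
def where(): 
    s=arm.read_state(); return np.array(s["position"]),Ro.from_rotvec(s["tcp_rot"]),s
def go(P,Rt):
    p,R,s=where(); print("t",s["time_s"],"pos",np.round(p,4),"q",np.round(s["joint_positions"],2),"F",np.round(s["wrist_force"],1))
    print("shift tool mm",np.round(R.inv().apply(P-p)*1e3,1),"after turn",np.round(Rt.inv().apply(P-p)*1e3,1),"turn tool deg",np.round((R.inv()*Rt).as_rotvec(degrees=True),2))
E
python3 - <<'E'
from h import *
top=[((110,-70,142),(133,60)),((-30,-70,142),(475,130)),((-30,70,142),(398,474)),((110,70,142),(58,398)),((-94,-36,138),(622,245)),((-94,36,138),(585,425))]
sd=[((110,-70,142),(45,180)),((-30,-70,142),(303,72)),((-30,70,142),(446,260)),((110,70,142),(183,372)),((-94,-36,138),(460,65)),((-94,36,138),(535,158))]
D={n:cam(n) for n in("top","side")}
obs=[("top",np.array(a)/1e3,np.array(p)/8+[205,175]-.44) for a,p in top]+[("side",np.array(a)/1e3,np.array(p)/6.5+[210,190]-.42) for a,p in sd]
def w(v,a): c,s=np.cos(v[2]),np.sin(v[2]); return np.array([v[0]+c*a[0]-s*a[1],v[1]+s*a[0]+c*a[1],a[2]])
for sel in(("top",),("side",),("top","side")):
    f=lambda v:np.concatenate([proj(D[n],w(v,a))-p for n,a,p in obs if n in sel])
    r=least_squares(f,[.4,.1,1.4]); print(sel,np.round(r.x,4),np.degrees(r.x[2]).round(1),np.abs(r.fun).max().round(2))
v=r.x; np.save("v.npy",v)
for n,a in(("collar",(.04,0,.173)),("btn",(-.083,0,.077))): print(n,w(v,a).round(4),{m:proj(D[m],w(v,a)).round(1) for m in D})
yaw=v[2]
p,R,s=where(); print("tool x,y yaw",[np.degrees(np.arctan2(*R.as_matrix()[1::-1,i])).round(1) for i in(0,1)])
C=w(v,(.04,0,.26)); 
go(C,Ro.from_euler("z",95,degrees=True)*R)
for b in("brush","dish","peg","spray","jar","basket","cup"):
    print(b,[(np.round(onz(D["top"],x["pixel"],0.0),3),round(x["conf"],2)) for x in tip_of(b,"top")[:1]])
E
```

```text
('top',) [0.5377 0.0992 1.3606] 78.0 1.15
('side',) [0.5366 0.1007 1.352 ] 77.5 1.3
('top', 'side') [0.5373 0.0998 1.3568] 77.7 1.43
collar [0.5458 0.1389 0.173 ] {'top': array([236.2, 206.3]), 'side': array([246.7, 215.4])}
btn [0.5197 0.0187 0.077 ] {'top': array([277., 218.]), 'side': array([283. , 221.5])}
tool x,y yaw [np.float64(25.3), np.float64(-64.7)]
t 0.8 pos [ 0.2459 -0.5198  0.2314] q [-1.15  0.32  1.56 -0.    1.26 -0.02] F [ 0.7 -1.1  0.3]
shift tool mm [ 552.8 -467.2  -28.7] after turn [417.2 591.4 -28.5] turn tool deg [-0.0e+00  2.0e-02 -9.5e+01]
brush [(array([0.413, 0.141, 0.   ]), 0.71)]
dish [(array([0.566, 0.287, 0.   ]), 0.61)]
peg [(array([ 0.436, -0.059,  0.   ]), 0.64)]
spray [(array([0.372, 0.546, 0.   ]), 0.79)]
jar [(array([0.594, 0.523, 0.   ]), 0.76)]
basket [(array([ 0.548, -0.541,  0.   ]), 0.83)]
cup [(array([ 0.368, -0.522,  0.   ]), 0.72)]
```

Call:
arm_command([
  [1,0.0276,-0.0234,-0.006,0,0,0],
  [1,0.0276,-0.0234,-0.006,0,0,0],
  [1,0.0276,-0.0234,-0.006,0,0,0],
  [1,0.0276,-0.0234,-0.006,0,0,0],
  [1,0.0276,-0.0234,-0.005,0,0,0],
])

```text
time_s: 1.57
position: [0.321, -0.3536, 0.2608]
tcp_rot: [3.065, 0.687, 0.001]
wrist_force: [0.4, 0.1, 0.3]
finger_gap: 0.0855
grip_force: 0.0
```

Call:
arm_command([
  [1,0.0276,-0.0234,0,0,0,0],
  [1,0.0276,-0.0234,0,0,0,0],
  [1,0.0276,-0.0234,0,0,0,0],
  [1,0.0276,-0.0234,0,0,0,0],
  [1,0.0276,-0.0234,0,0,0,0],
])

```text
time_s: 1.98
position: [0.3957, -0.1886, 0.2606]
tcp_rot: [3.065, 0.688, 0.001]
wrist_force: [-0.3, -1.3, -0.3]
finger_gap: 0.0854
grip_force: 0.0
```

Call:
arm_command([
  [1,0.0276,-0.0234,0,0,0,0],
  [1,0.0276,-0.0234,0,0,0,0],
  [1,0.0276,-0.0234,0,0,0,0],
  [1,0.0276,-0.0234,0,0,0,0],
  [1,0.0276,-0.0234,0,0,0,0],
])

```text
time_s: 2.4
position: [0.4704, -0.0237, 0.2606]
tcp_rot: [3.065, 0.689, 0.001]
wrist_force: [-0.1, -0.7, 0.2]
finger_gap: 0.0855
grip_force: 0.0
```

Call:
arm_command([
  [1,0.0276,-0.0234,0,0,0,0],
  [1,0.0276,-0.0234,0,0,0,0],
  [1,0.0276,-0.0234,0,0,0,0],
  [1,0.0276,-0.0234,0,0,0,0],
  [1,0.0276,-0.0234,0,0,0,0],
])

```text
time_s: 2.82
position: [0.5452, 0.1411, 0.2604]
tcp_rot: [3.065, 0.689, 0.0]
wrist_force: [0.1, -0.1, 0.3]
finger_gap: 0.0851
grip_force: 0.0
```

Call:
arm_command([
  [1,0,0,0,0,0,-7],
  [1,0,0,0,0,0,-7],
  [1,0,0,0,0,0,-7],
  [1,0,0,0,0,0,-7],
  [1,0,0,0,0,0,-7],
])

```text
time_s: 3.23
position: [0.5447, 0.1395, 0.2602]
tcp_rot: [2.711, 1.587, -0.0]
wrist_force: [0.1, -0.9, 0.1]
finger_gap: 0.0853
grip_force: 0.0
```

Call:
arm_command([
  [1,0,0,0,0,0,-7],
  [1,0,0,0,0,0,-7],
  [1,0,0,0,0,0,-7],
  [1,0,0,0,0,0,-7],
  [1,0,0,0,0,0,-7],
])

```text
time_s: 3.65
position: [0.5447, 0.1393, 0.2603]
tcp_rot: [2.109, 2.328, -0.0]
wrist_force: [-0.3, 0.4, -0.3]
finger_gap: 0.0854
grip_force: 0.0
```

Call:
arm_command([
  [1,0,0,0,0,0,-7],
  [1,0,0,0,0,0,-7],
  [1,0,0,0,0,0,-7],
  [1,0,0,0,0,0,-4],
  [1,0,0,0,0,0,0],
])

```text
time_s: 4.07
position: [0.5447, 0.1393, 0.2603]
tcp_rot: [1.562, 2.726, -0.0]
wrist_force: [0.3, -0.4, -0.0]
finger_gap: 0.0851
grip_force: 0.0
```

```bash
cat >> h.py <<'E'
v=np.load("v.npy")
def W(*a): c,s=np.cos(v[2]),np.sin(v[2]); return np.array([v[0]+c*a[0]-s*a[1],v[1]+s*a[0]+c*a[1],a[2]])
E
python3 - <<'E'
from h import *
d=cam("top"); s2=cam("side")
p,R,s=where(); go(W(.04,0,.153),R); print(np.degrees(R.as_euler("ZYX")),R.as_rotvec())
f=lambda i,r,c,k:cv2.resize(i[r[0]:r[1],c[0]:c[1]],None,fx=k,fy=k,interpolation=cv2.INTER_CUBIC)
cv2.imwrite("pics/c3.png",np.vstack([f(d["img"],(150,250),(180,330),4),f(s2["img"],(150,250),(180,330),4)])[:,:][::1][:800]) 
print("tcp px",proj(d,p),proj(s2,p))
E
python3 -c "
import cv2;i=cv2.imread('pics/c3.png');cv2.imwrite('pics/c3.png',cv2.resize(i,(450,600)))"
```

```text
t 4.1667 pos [0.5448 0.1393 0.2603] q [ 0.23  0.28  1.54 -0.    1.31 -0.3 ] F [ 0.5 -1.   0.1]
shift tool mm [ -0.9   0.7 107.3] after turn [ -0.9   0.7 107.3] turn tool deg [0. 0. 0.]
[1.20201457e+02 5.60821728e-03 1.79998463e+02] [ 1.56596183e+00  2.72337122e+00 -4.01153754e-05]
tcp px [232.23140851 202.73979816] [245.11065591 194.42955367]
```

View pics/c3.png

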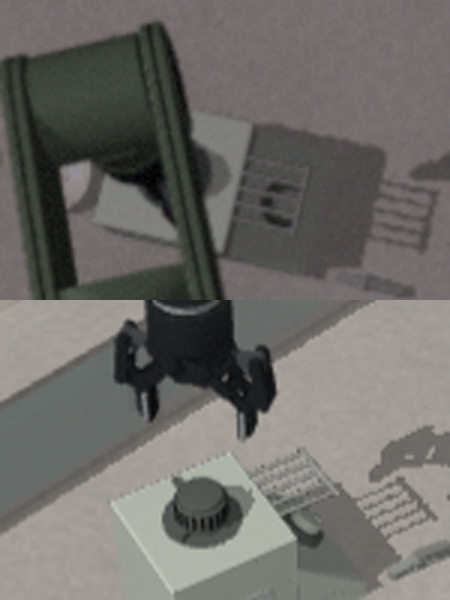

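The picture shows the open fingers centred above the collar. Next is to descend and close.

Call:
arm_command([
  [1,-0.0009,0.0007,0.03,0,0,0],
  [1,0,0,0.03,0,0,0],
  [1,0,0,0.025,0,0,0],
  [1,0,0,0.015,0,0,0],
  [1,0,0,0.007,0,0,0],
])

```text
time_s: 4.58
position: [0.5444, 0.1385, 0.1507]
tcp_rot: [-1.564, -2.721, 0.005]
wrist_force: [-0.5, -0.9, 0.4]
finger_gap: 0.0854
grip_force: 0.0
```

Call:
arm_command([
  [0,0,0,0,0,0,0],
  [0,0,0,0,0,0,0],
  [0,0,0,0,0,0,0],
  [0,0,0,0,0,0,0],
  [0,0,0,0,0,0,0],
])

```text
time_s: 5.0
position: [0.5491, 0.1404, 0.1561]
tcp_rot: [1.561, 2.719, 0.012]
wrist_force: [4.1, 3.1, 1.8]
finger_gap: 0.0497
grip_force: 62.5
```

Call:
arm_command([
  [0,0,0,0,0,0,5],
  [0,0,0,0,0,0,6],
  [0,0,0,0,0,0,6],
  [0,0,0,0,0,0,6],
  [0,0,0,0,0,0,6],
])

```text
time_s: 5.42
position: [0.5498, 0.1406, 0.1561]
tcp_rot: [2.198, 2.237, 0.016]
wrist_force: [6.9, 4.0, 0.2]
finger_gap: 0.0497
grip_force: 62.4
```

```bash
python3 -c "
from h import *
p,R,s=where(); go(W(.04,0,.153),R); print(np.degrees(R.as_euler('ZYX')),s['torque'],s['grip_force'],s['finger_gap'])"
```

```text
t 5.4167 pos [0.5498 0.1406 0.1561] q [0.23 0.36 1.7  0.   1.07 0.21] F [6.9 4.  0.2]
shift tool mm [-1.7 -4.   3.1] after turn [-1.7 -4.   3.1] turn tool deg [0. 0. 0.]
[ 91.00825569  -0.21413982 179.38428546] [ 0.64042629 -0.86959321  0.1319895 ] 62.44986355304718 0.04973358713587988
```

Call:
arm_command([
  [0,0.0012,0.003,0,0,0,6],
  [0,0,0,0,0,0,6],
  [0,0,0,0,0,0,6],
  [0,0,0,0,0,0,6],
  [0,0,0,0,0,0,6],
])

```text
time_s: 5.83
position: [0.5506, 0.1405, 0.1561]
tcp_rot: [2.704, 1.594, 0.009]
wrist_force: [0.7, 0.2, 3.2]
finger_gap: 0.05
grip_force: 62.9
```

Call:
arm_command([
  [0,0,0,0,0,0,6],
  [0,0,0,0,0,0,6],
  [0,0,0,0,0,0,6],
  [0,0,0,0,0,0,6],
  [0,0,0,0,0,0,6],
])

```text
time_s: 6.25
position: [0.5511, 0.14, 0.1561]
tcp_rot: [3.025, 0.84, 0.011]
wrist_force: [1.6, -2.0, 3.7]
finger_gap: 0.0498
grip_force: 62.9
```

```bash
python3 -c "
from h import *
p,R,s=where(); go(W(.04,0,.153),R); print(np.degrees(R.as_euler('ZYX')),s['torque'],s['grip_force'],s['finger_gap'])"
```

```text
t 6.25 pos [0.5511 0.14   0.1561] q [ 0.23  0.36  1.7  -0.    1.07  1.26] F [ 1.6 -2.   3.7]
shift tool mm [-5.1 -1.8  3. ] after turn [-5.1 -1.8  3. ] turn tool deg [0. 0. 0.]
[ 31.04810577  -0.34551183 179.78747299] [-0.36227486 -0.28119749  0.15037647] 62.88543105125427 0.049814720993427083
```

Call:
arm_command([
  [0,0,0,0,0,0,3],
  [0,0,0,0,0,0,3],
  [0,0,0,0,0,0,3],
  [0,0,0,0,0,0,3],
  [0,0,0,0,0,0,0],
])

```text
time_s: 6.67
position: [0.5512, 0.1397, 0.1561]
tcp_rot: [3.096, 0.526, 0.011]
wrist_force: [3.0, -2.5, 7.8]
finger_gap: 0.0497
grip_force: 63.1
```

```bash
python3 -c "
from h import *
p,R,s=where(); go(W(.04,0,.153),R); print(np.degrees(R.as_euler('ZYX')),s['torque'],s['grip_force'],s['finger_gap'])"
```

```text
t 6.6667 pos [0.5512 0.1397 0.1561] q [ 0.23  0.36  1.7  -0.    1.07  1.46] F [ 3.  -2.5  7.8]
shift tool mm [-5.4 -1.   3. ] after turn [-5.4 -1.   3. ] turn tool deg [0. 0. 0.]
[ 19.27334435  -0.38318856 179.84114374] [-0.63175634 -0.40792485 -0.09909784] 63.10538649559021 0.04974468314805301
```

Call:
arm_command([
  [0,0,0,0,0,0,2],
  [0,0,0,0,0,0,2],
  [0,0,0,0,0,0,2],
  [0,0,0,0,0,0,2],
  [0,0,0,0,0,0,0],
])

```text
time_s: 7.08
position: [0.5513, 0.1395, 0.1561]
tcp_rot: [3.125, 0.31, 0.011]
wrist_force: [2.6, -3.0, 6.3]
finger_gap: 0.0498
grip_force: 63.2
```

```bash
python3 -c "
from h import *
p,R,s=where(); go(W(.04,0,.153),R); print(np.degrees(R.as_euler('ZYX')),s['torque'],s['grip_force'],s['finger_gap'])"
```

```text
t 7.0833 pos [0.5513 0.1395 0.1561] q [ 0.23  0.36  1.7  -0.    1.07  1.6 ] F [ 2.6 -3.   6.3]
shift tool mm [-5.5 -0.4  3.1] after turn [-5.5 -0.4  3.1] turn tool deg [0. 0. 0.]
[ 11.33856222  -0.40188673 179.87448479] [-0.77714507 -0.39515011 -0.09059251] 63.190340995788574 0.049756624840886846
```

Call:
arm_command([
  [0,0,0,0,0,0,2],
  [0,0,0,0,0,0,2],
  [0,0,0,0,0,0,2],
  [0,0,0,0,0,0,2],
  [0,0,0,0,0,0,0],
])

```text
time_s: 7.5
position: [0.5496, 0.1393, 0.156]
tcp_rot: [3.139, 0.092, 0.005]
wrist_force: [-0.6, -4.2, 8.6]
finger_gap: 0.0497
grip_force: 63.6
```

```bash
python3 -c "
from h import *
p,R,s=where(); go(W(.04,0,.153),R); print(np.degrees(R.as_euler('ZYX')),s['torque'],s['grip_force'],s['finger_gap'])"
```

```text
t 7.5 pos [0.5496 0.1393 0.156 ] q [ 0.23  0.36  1.7  -0.    1.08  1.74] F [-0.6 -4.2  8.6]
shift tool mm [-3.8  0.2  3. ] after turn [-3.8  0.2  3. ] turn tool deg [0. 0. 0.]
[  3.35067468  -0.18693568 179.89757362] [-0.80096395  0.28449545 -0.07813698] 63.558411598205566 0.04968154686766222
```

Call:
arm_command([
  [0,0,0,0,0,0,2],
  [0,0,0,0,0,0,2],
  [0,0,0,0,0,0,2],
])

```text
time_s: 7.75
position: [0.5477, 0.1395, 0.1558]
tcp_rot: [3.139, -0.07, -0.001]
wrist_force: [-5.7, -1.6, 11.1]
finger_gap: 0.0498
grip_force: 64.2
```

```bash
python3 - <<'E'
from h import *
p,R,s=where(); go(W(.04,0,.153),R); print(np.degrees(R.as_euler('ZYX')),s['torque'],s['grip_force'],s['finger_gap'])
for n in("side","top"):
  d=cam(n)
  for t in("collar_lug","locked_mark","collar_top"): print(n,t,[(np.round(x["pixel"],1),round(x["conf"],2)) for x in tip_of(t,n)[:2]])
  for q in range(18,22,3): pass
  print("pred lug@locked",proj(d,W(.04,-.038,.146)),"mark",proj(d,W(.04,-.042,.147)),"lug@open",proj(d,W(.04+.038*np.cos(.4),.038*np.sin(.4),.146)))
E
```

```text
t 7.75 pos [0.5477 0.1395 0.1558] q [ 0.23  0.36  1.7  -0.    1.08  1.85] F [-5.7 -1.6 11.1]
shift tool mm [-1.9  0.7  2.8] after turn [-1.9  0.7  2.8] turn tool deg [0. 0. 0.]
[-2.53870576e+00  4.34803944e-02  1.79910558e+02] [-0.20469683  1.14145124  2.12647229] 64.18835878372192 0.0497550770627301
side collar_lug [(array([240.8, 213.8]), 0.45)]
side locked_mark [(array([242.8, 211.8]), 0.76), (array([138.3, 316.1]), 0.49)]
side collar_top [(array([245.4, 215.8]), 0.57)]
pred lug@locked [241.21936541 213.68955144] mark [240.57682002 212.63573178] lug@open [239.09511651 229.43761432]
top collar_lug []
top locked_mark [(array([239.2, 189.6]), 0.59), (array([441.1, 213.3]), 0.38)]
top collar_top [(array([123.9, 258.9]), 0.75), (array([244.9, 193. ]), 0.56)]
pred lug@locked [240.00670382 195.46949164] mark [240.25635711 194.16355066] lug@open [225.1839857  209.76241566]
```

The torque rose to 2.1 N·m against the stop, and the lug's pixel (240.8,213.8) matches the predicted locked position (241.2,213.7). I'll release and back off upward.

Call:
arm_command([
  [0,0,0,0,0,0,0],
  [1,0,0,0,0,0,0],
  [1,0,0,0,0,0,0],
  [1,0,0,0,0,0,0],
  [1,0,0,0,0,0,0],
])

```text
time_s: 8.57
position: [0.5489, 0.1403, 0.1533]
tcp_rot: [-3.141, 0.073, -0.0]
wrist_force: [-0.6, 1.2, -0.0]
finger_gap: 0.0858
grip_force: 0.0
```

Call:
arm_command([
  [1,0,0,-0.015,0,0,0],
  [1,0,0,-0.035,0,0,0],
  [1,0,0,-0.04,0,0,0],
  [1,0,0,-0.04,0,0,0],
  [0,0,0,-0.03,0,0,0],
])

```text
time_s: 8.98
position: [0.5494, 0.1404, 0.3166]
tcp_rot: [-3.14, 0.073, -0.005]
wrist_force: [1.4, 0.5, -0.1]
finger_gap: 0.0755
grip_force: 0.0
```

```bash
cat >> h.py <<'E'
b=np.array([.0041,.0004,0])
zt=W(.643,0,-.766)-W(0,0,0); zt/=np.linalg.norm(zt)
yt=W(0,1,0)-W(0,0,0)
def Rb(sgn): y=sgn*yt; return Ro.from_matrix(np.c_[np.cross(y,zt),y,zt])
def B(off): return W(-.083,0,.077)+b-zt*off
E
python3 - <<'E'
from h import *
p,R,s=where(); print(np.degrees(R.as_euler('ZYX')))
for sg in(1,-1):
    go(B(.15)+[0,0,.12],Rb(sg))
    print("yaw-only for down tool", np.degrees(R.inv()*0 if False else 0))
x=R.as_matrix(); print("tool y yaw",np.degrees(np.arctan2(x[1,1],x[0,1])),"doser y yaw",np.degrees(np.arctan2(yt[1],yt[0])))
d=cam("side"); print([ (n,[(np.round(q["pixel"],1),round(q["conf"],2)) for q in tip_of(n,"side")[:1]]) for n in("collar_lug","locked_mark","prime_top")])
i=d["img"][170:270,190:330]; cv2.imwrite("pics/c4.png",cv2.resize(i,None,fx=5,fy=5,interpolation=cv2.INTER_CUBIC))
E
```

```text
[  -2.66707313   -0.19203107 -179.93927391]
t 8.9833 pos [0.5494 0.1404 0.3166] q [0.23 0.27 1.43 0.   1.44 1.85] F [ 1.4  0.5 -0.1]
shift tool mm [-35.9 217.5   4.4] after turn [ 171.9   -0.8 -138.1] turn tool deg [ 34.41 -29.34  95.15]
yaw-only for down tool 0.0
t 8.9833 pos [0.5494 0.1404 0.3166] q [0.23 0.27 1.43 0.   1.44 1.85] F [ 1.4  0.5 -0.1]
shift tool mm [-35.9 217.5   4.4] after turn [-171.9    0.8 -138.1] turn tool deg [ 28.07  32.92 -76.84]
yaw-only for down tool 0.0
tool y yaw -92.66686959996233 doser y yaw 167.740954021664
[('collar_lug', [(array([243.6, 212.7]), 0.59)]), ('locked_mark', [(array([240.2, 212. ]), 0.9)]), ('prime_top', [])]
```

View pics/c4.png

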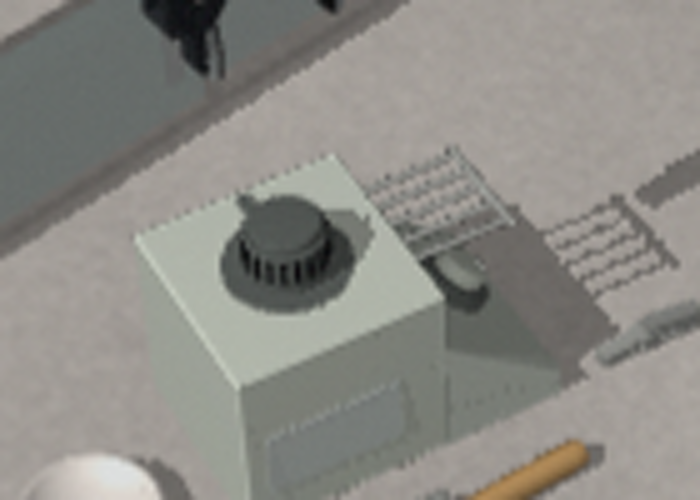

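The picture shows the lug at the far side against the locked mark, at about (244,203) in the crop, and the robot is clear. The old open-position line is gone. Next I move to in front of the button.

Call:
arm_command([
  [0,-0.006,0.0363,0.0007,0,0,0],
  [0,-0.006,0.0363,0.0007,0,0,0],
  [0,-0.006,0.0363,0.0007,0,0,0],
  [0,-0.006,0.0363,0.0007,0,0,0],
  [0,-0.006,0.0363,0.0007,0,0,0],
])

```text
time_s: 9.6
position: [0.5088, -0.041, 0.3074]
tcp_rot: [-3.14, 0.072, 0.007]
wrist_force: [0.2, 0.1, 0.2]
finger_gap: 0.0002
grip_force: 0.0
```

Call:
arm_command([
  [0,-0.006,0.036,0.0007,0,0,0],
  [0,0,0,0,0,0,-6.7],
  [0,0,0,0,0,0,-6.7],
  [0,0,0,0,0,0,-6.7],
  [0,0,0,0,0,0,-6.7],
])

```text
time_s: 10.02
position: [0.5017, -0.0757, 0.3067]
tcp_rot: [-3.069, -0.663, 0.007]
wrist_force: [0.6, 0.4, -0.0]
finger_gap: 0.0001
grip_force: 0.0
```

Call:
arm_command([
  [0,0,0,0,0,0,-6.7],
  [0,0,0,0,0,0,-6.7],
  [0,0,0,0,0,0,-6.7],
  [0,0,0,0,0,0,-6.7],
  [0,0,0,0,0,0,-6.7],
])

```text
time_s: 10.43
position: [0.5017, -0.0753, 0.3067]
tcp_rot: [-2.746, -1.52, 0.006]
wrist_force: [0.4, 0.6, 0.4]
finger_gap: 0.0001
grip_force: 0.0
```

Call:
arm_command([
  [0,0,0,0,0,0,-6.7],
  [0,0,0,0,0,0,-6.7],
  [0,0,0,0,0,0,-6.7],
  [0,0,0,0,0,6.7,0],
  [0,0,0,0,0,6.7,0],
])

```text
time_s: 10.85
position: [0.5026, -0.0735, 0.3077]
tcp_rot: [-2.315, -1.872, -0.277]
wrist_force: [-0.6, -0.2, -0.3]
finger_gap: -0.0
grip_force: 0.0
```

Call:
arm_command([
  [0,0,0,0,0,6.7,0],
  [0,0,0,0,0,6.7,0],
  [0,0,0,0,0,6.7,0],
  [0,0,0,0,0,6.5,0],
  [0,0,0,0,0,0,0],
])

```text
time_s: 11.27
position: [0.501, -0.0775, 0.3042]
tcp_rot: [-2.031, -1.621, -0.734]
wrist_force: [-0.1, -1.2, -0.3]
finger_gap: -0.0
grip_force: 0.0
```

```bash
python3 -c "
from h import *
go(B(.12),Rb(-1)); print(zt)"
```

```text
t 11.2667 pos [ 0.501  -0.0775  0.3042] q [-0.57  0.26  1.66  0.65  1.53 -0.48] F [-0.1 -1.2 -0.3]
shift tool mm [-70.5   3.  117.5] after turn [-70.1   1.8 117.8] turn tool deg [-0.24 -0.23 -0.63]
[ 0.13651546  0.62827366 -0.7659215 ]
```

Call:
arm_command([
  [0,-0.0141,0.0006,0.0235,0,0,0],
  [0,-0.0141,0.0006,0.0235,0,0,0],
  [0,-0.0141,0.0006,0.0235,0,0,0],
  [0,-0.0141,0.0006,0.0235,0,0,0],
  [0,-0.0141,0.0006,0.0235,0,0,-0.6],
])

```text
time_s: 11.68
position: [0.5096, -0.054, 0.1718]
tcp_rot: [-2.023, -1.648, -0.739]
wrist_force: [-0.5, 0.0, -0.5]
finger_gap: 0.0001
grip_force: 0.0
```

Call:
arm_command([
  [0,0,0,0,0,0,0],
  [0,0,0,0,0,0,0],
  [0,0,0,0,0,0,0],
])

```text
time_s: 11.93
position: [0.5107, -0.0549, 0.1748]
tcp_rot: [-2.023, -1.649, -0.743]
wrist_force: [0.1, 0.0, 0.4]
finger_gap: 0.0005
grip_force: 0.0
```

```bash
python3 -c "
from h import *
go(B(.02),Rb(-1))
d=cam('side'); p=where()[0]; print(proj(d,p),proj(d,B(0)),[(q['pixel'],q['conf']) for q in tip_of('prime_top','side')])
i=d['img'][150:270,210:350]; cv2.imwrite('pics/c5.png',cv2.resize(i,None,fx=5,fy=5,interpolation=cv2.INTER_CUBIC))"
```

```text
t 11.9333 pos [ 0.5107 -0.0549  0.1748] q [-0.52  0.37  1.85  0.7   1.25 -0.66] F [0.1 0.  0.4]
shift tool mm [ -5.2  -3.  103.2] after turn [ -5.4  -2.9 103.1] turn tool deg [0.04 0.05 0.64]
[302.27563334 189.01659163] [281.97636566 220.8247072 ] [([170.7, 368.2], 0.75), ([285.0, 221.2], 0.6)]
```

View pics/c5.png

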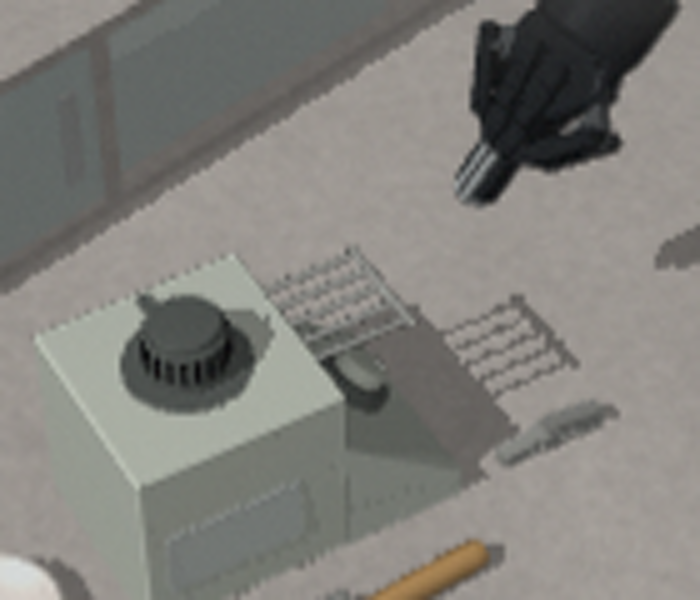

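The picture shows the shut, tilted fingers in front of the rack with the tip at about (304,190), lined up with the button at about (282,224). I'll advance along the normal.

Call:
arm_command([
  [0,-0.0052,-0.003,0.01,0,0,0.6],
  [0,0,0,0.02,0,0,0],
  [0,0,0,0.025,0,0,0],
  [0,0,0,0.02,0,0,0],
  [0,0,0,0.01,0,0,0],
])

```text
time_s: 12.45
position: [0.517, -0.0037, 0.1039]
tcp_rot: [-2.029, -1.634, -0.736]
wrist_force: [0.2, 0.2, -0.1]
finger_gap: -0.0
grip_force: 0.0
```

Call:
arm_command([
  [0,0,0,0,0,0,0],
  [0,0,0,0,0,0,0],
])

```text
time_s: 12.62
position: [0.5182, -0.005, 0.1055]
tcp_rot: [-2.03, -1.636, -0.739]
wrist_force: [-0.1, 0.1, -0.3]
finger_gap: 0.0004
grip_force: 0.0
```

```bash
python3 -c "
from h import *
go(B(.0),Rb(-1)); print(-zt@where()[2]['wrist_force'])"
```

```text
t 12.6167 pos [ 0.5182 -0.005   0.1055] q [-0.43  0.44  1.96  0.79  1.08 -0.73] F [-0.1  0.1 -0.3]
shift tool mm [ 0.6  0.4 37.8] after turn [ 0.6  0.4 37.8] turn tool deg [0.02 0.02 0.  ]
-0.2881538696715483
```

Call:
arm_command([
  [0,0,0,0.009,0,0,0],
  [0,0,0,0.009,0,0,0],
  [0,0,0,0.006,0,0,0],
  [0,0,0,0.004,0,0,0],
  [0,0,0,0.003,0,0,0],
])

```text
time_s: 13.03
position: [0.5222, 0.0148, 0.0811]
tcp_rot: [-2.03, -1.635, -0.738]
wrist_force: [-0.4, 0.4, -0.3]
finger_gap: -0.0
grip_force: 0.0
```

Call:
arm_command([
  [0,0,0,0.002,0,0,0],
  [0,0,0,0.0015,0,0,0],
  [0,0,0,0.0015,0,0,0],
  [0,0,0,0,0,0,0],
  [0,0,0,0,0,0,0],
])

```text
time_s: 13.45
position: [0.523, 0.0176, 0.0778]
tcp_rot: [-2.03, -1.635, -0.739]
wrist_force: [0.1, 1.4, -0.3]
finger_gap: 0.0
grip_force: 0.0
```

```bash
python3 -c "
from h import *
go(B(.0),Rb(-1)); print(-zt@where()[2]['wrist_force'])"
```

```text
t 13.45 pos [0.523  0.0176 0.0778] q [-0.39  0.48  1.99  0.85  1.01 -0.76] F [ 0.1  1.4 -0.3]
shift tool mm [0.8 0.4 1.6] after turn [0.8 0.4 1.6] turn tool deg [ 0.03  0.02 -0.02]
-1.0744192371671362
```

Call:
arm_command([
  [0,0,0,0.001,0,0,0],
  [0,0,0,0.001,0,0,0],
  [0,0,0,0.001,0,0,0],
  [0,0,0,0.001,0,0,0],
  [0,0,0,0,0,0,0],
])

```text
time_s: 13.87
position: [0.5237, 0.02, 0.0747]
tcp_rot: [-2.03, -1.635, -0.739]
wrist_force: [-0.2, -2.1, 1.7]
finger_gap: -0.0
grip_force: 1.4
```

```bash
python3 -c "
from h import *
go(B(.0),Rb(-1)); print(-zt@where()[2]['wrist_force'])"
```

```text
t 13.8667 pos [0.5237 0.02   0.0747] q [-0.38  0.49  2.    0.85  1.   -0.77] F [-0.2 -2.1  1.7]
shift tool mm [ 0.7  0.3 -2.3] after turn [ 0.7  0.3 -2.3] turn tool deg [ 0.05  0.02 -0.01]
2.6473770710392523
```

Call:
arm_command([
  [0,0,0,0.001,0,0,0],
  [0,0,0,0.001,0,0,0],
  [0,0,0,0.001,0,0,0],
  [0,0,0,0.001,0,0,0],
  [0,0,0,0.001,0,0,0],
])

```text
time_s: 14.28
position: [0.5244, 0.0231, 0.0709]
tcp_rot: [-2.03, -1.636, -0.739]
wrist_force: [-1.1, -2.9, 5.0]
finger_gap: -0.0004
grip_force: 2.9
```

```bash
python3 -c "
from h import *
go(B(.0),Rb(-1)); print(-zt@where()[2]['wrist_force'])"
```

```text
t 14.2833 pos [0.5244 0.0231 0.0709] q [-0.37  0.49  2.    0.86  0.99 -0.78] F [-1.1 -2.9  5. ]
shift tool mm [ 0.8  0.3 -7.3] after turn [ 0.8  0.3 -7.3] turn tool deg [ 0.06  0.02 -0.01]
5.76583402548721
```

Call:
arm_command([
  [0,0,0,0.0008,0,0,0],
  [0,0,0,0.0008,0,0,0],
  [0,0,0,0.0008,0,0,0],
  [0,0,0,0,0,0,0],
])

```text
time_s: 14.62
position: [0.5246, 0.0234, 0.0706]
tcp_rot: [-2.029, -1.638, -0.74]
wrist_force: [-7.8, -13.7, 19.0]
finger_gap: -0.0003
grip_force: 12.1
```

```bash
python3 -c "
from h import *
go(B(.0),Rb(-1)); print(-zt@where()[2]['wrist_force'])"
```

```text
t 14.6167 pos [0.5246 0.0234 0.0706] q [-0.37  0.49  2.    0.86  0.99 -0.78] F [ -7.8 -13.7  19. ]
shift tool mm [ 0.7  0.2 -7.7] after turn [ 0.7  0.2 -7.7] turn tool deg [0.09 0.05 0.13]
24.246711148351274
```

The button is on its hard stop at 24 N. I'll ease off slightly and hold for over a second.

Call:
arm_command([
  [0,0,0,-0.0009,0,0,0],
  [0,0,0,0,0,0,0],
  [0,0,0,0,0,0,0],
  [0,0,0,0,0,0,0],
  [0,0,0,0,0,0,0],
])

```text
time_s: 15.03
position: [0.5246, 0.0233, 0.0707]
tcp_rot: [-2.03, -1.637, -0.74]
wrist_force: [-5.2, -9.8, 12.6]
finger_gap: 0.0003
grip_force: 8.4
```

Call:
arm_command([
  [0,0,0,0,0,0,0],
  [0,0,0,0,0,0,0],
  [0,0,0,0,0,0,0],
  [0,0,0,0,0,0,0],
  [0,0,0,0,0,0,0],
])

```text
time_s: 15.45
position: [0.5245, 0.0233, 0.0707]
tcp_rot: [-2.03, -1.637, -0.74]
wrist_force: [-6.0, -9.4, 11.3]
finger_gap: -0.0004
grip_force: 8.4
```

Call:
arm_command([
  [0,0,0,0,0,0,0],
  [0,0,0,0,0,0,0],
  [0,0,0,0,0,0,0],
  [0,0,0,0,0,0,0],
  [0,0,0,0,0,0,0],
])

```text
time_s: 15.87
position: [0.5245, 0.0233, 0.0707]
tcp_rot: [-2.03, -1.637, -0.74]
wrist_force: [-5.2, -9.8, 11.7]
finger_gap: 0.0004
grip_force: 8.4
```

```bash
python3 -c "
from h import *
go(B(.0),Rb(-1)); print(-zt@where()[2]['wrist_force'])"
```

```text
t 15.8667 pos [0.5245 0.0233 0.0707] q [-0.37  0.49  2.    0.86  0.99 -0.78] F [-5.2 -9.8 11.7]
shift tool mm [ 0.7  0.2 -7.6] after turn [ 0.7  0.2 -7.6] turn tool deg [0.09 0.03 0.06]
15.771104453570741
```

Call:
arm_command([
  [0,0,0,-0.003,0,0,0],
  [0,0,0,-0.004,0,0,0],
  [0,0,0,-0.006,0,0,0],
  [0,0,0,-0.012,0,0,0],
  [0,0,0,-0.02,0,0,0],
])

```text
time_s: 16.28
position: [0.5168, -0.0033, 0.1036]
tcp_rot: [-2.027, -1.634, -0.735]
wrist_force: [-0.8, -0.8, 0.3]
finger_gap: 0.0003
grip_force: 0.0
```

Call:
arm_command([
  [0,0,0,-0.025,0,0,0],
  [0,0,0,-0.025,0,0,0],
  [0,0,0,-0.025,0,0,0],
  [0,0,0,-0.02,0,0,0],
  [0,0,0,0,0,0,0],
])

```text
time_s: 16.7
position: [0.5065, -0.0664, 0.1797]
tcp_rot: [-2.034, -1.638, -0.743]
wrist_force: [-0.1, 0.4, -0.5]
finger_gap: 0.0003
grip_force: 0.0
```

```bash
python3 - <<'E'
from h import *
go(B(.0),Rb(-1)); 
d=cam("side"); print([(n,[(np.round(q["pixel"],1),round(q["conf"],2)) for q in tip_of(n,"side")[:2]]) for n in("collar_lug","locked_mark","prime_top")])
for b in("brush","dish","peg","spray","jar","basket","cup"):
    print(b,[(np.round(onz(d,x["pixel"],0.0),3),round(x["conf"],2)) for x in tip_of(b,"side")[:1]])
i=d["img"][150:270,210:350]; cv2.imwrite("pics/c6.png",cv2.resize(i,None,fx=5,fy=5,interpolation=cv2.INTER_CUBIC))
E
```

```text
t 16.7 pos [ 0.5065 -0.0664  0.1797] q [-0.54  0.37  1.84  0.69  1.27 -0.66] F [-0.1  0.4 -0.5]
shift tool mm [  1.   -2.  134.7] after turn [  0.7  -1.2 134.7] turn tool deg [0.36 0.14 0.09]
[('collar_lug', [(array([242.1, 210.4]), 0.58)]), ('locked_mark', [(array([241.2, 213.2]), 0.66)]), ('prime_top', [(array([285.5, 223.8]), 0.52)])]
brush [(array([0.411, 0.13 , 0.   ]), 0.97)]
dish [(array([0.559, 0.298, 0.   ]), 0.95)]
peg [(array([ 0.448, -0.057,  0.   ]), 0.68)]
spray [(array([0.388, 0.549, 0.   ]), 0.65)]
jar [(array([0.588, 0.529, 0.   ]), 0.97)]
basket []
cup [(array([ 0.381, -0.52 ,  0.   ]), 0.89)]
```

View pics/c6.png

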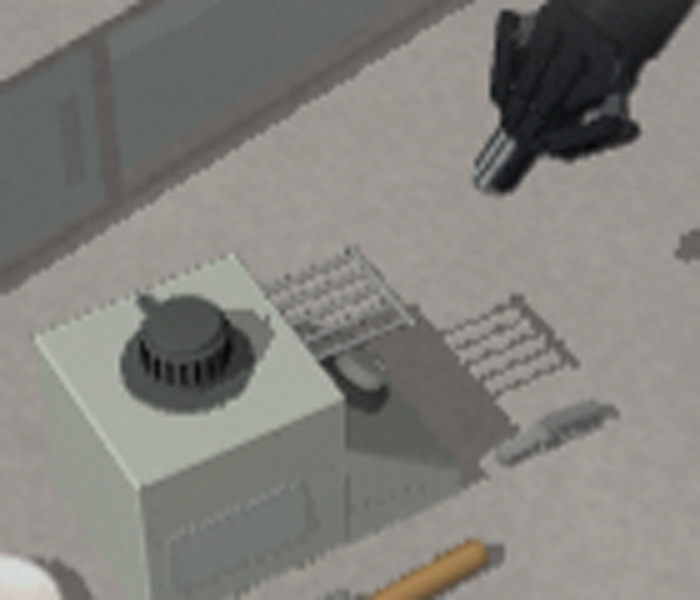

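The button cap is back up at (362,370) in the crop, the collar lug is still at the locked mark near (150,300), and the bystanders have not moved. The robot is clear of everything.

```bash
python3 -c "
from cell import arm
print(arm.sign_off())"
```

```text
the job is handed in; nothing more can be done
None
```

I turned the collar clockwise to its stop at the locked mark, then pressed the button fully down (24 N peak), held it there for over a second and let it spring back; the final picture showed the collar still locked and nothing else moved, and I handed the job in at about 17 s.

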